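# Run a stoppered flask on a press-to-run mixer

### The arm

A 7-joint arm with a two-finger parallel gripper is mounted at the origin on the work surface. World frame = base frame: x ahead of the robot, y to its left, z up, the work surface at z = 0. Lengths are in mm, angles in rad, forces in N, time in s.
With the tool pointing down it reaches from about 400 to 875 mm from the base axis. Payload 6.5 kg.
Tool frame: the origin (TCP) lies at the very end of the fingers, on their centre line; the grasp point (between the pads) lies 19 mm behind it; z points along the fingers, y is the direction in which the jaws open and shut (so a half turn about z gives the same grasp; the last joint's range is limited). The gripper opens to 88 mm and grips with 3 to 60 N. Pads are 18 mm wide; open, the fingers measure 123 mm over their backs; the gripper's body (75 mm by 187 mm) begins 45 mm behind the grasp point.
Start: joints at [-1.202, 0.536, -0.004, 1.538, 0.003, 1.067, -0.071], TCP at [273.793, 589.515, 238.716] pointing down, gripper open.
Joint ranges: [-2.7, 2.7], [-0.37, 2.16], [-1.27, 1.26], [0.24, 2.4], [-1.31, 4.45], [0.19, 1.91], [-2.76, 2.76]. Speed limits (rad/s): [2.39, 2.39, 3.14, 3.14, 3.14, 3.14, 3.14].

### API

Orientations are given as a 3x3 rotation matrix whose columns are the frame's x, y, z axes.
In Python, from plant import robot gives the robot as it stands.
- The arm moves only by the tool step_arm, never from a script. Its argument "increments" is a list of rows, each a list of 5 numbers: the shift along the tool's x, y, z each as a share of 250 mm, from -1 to 1, then the turn about the tool's z as a share of pi rad, from -1 to 1, then the closure, from -1 (fully open) to 1 (shut). A call has exactly 5 rows; each row is the pose to reach, as a shift and turn from the pose measured when the call began, along the tool's axes at that moment, turning the shorter way round; what a row does not reach only later rows make up. A row lasts 1/8 s, in which the tool goes at most 62.5 mm and 10.7 degrees, less where a joint would pass 70% of its speed; a pose out of reach is approached as far as the arm can. A call with a number of a shift or a turn outside -1 to 1 is refused whole. A call with a gripper value outside its range is refused whole. The fingers move at their own pace and stop on an object; the grip force is fixed at half the most. Time passes only in rows, so rows that repeat a pose let the fingers close, or fill a call up. It gives the time, the measured TCP pose, the force and the opening at its end, in the units of the state.
- robot.state(): the state, without advancing time (a new reading comes with each control period).
- robot.read_camera(name): name is "scene" or "top"; returns the picture (420x560x3 uint8, red, green, blue); there is no depth.
- robot.camera_params(name): a dict with "vertical_fov" (degrees; the focal length in pixels is half the picture's height over the tangent of half this angle, whatever the lens; pixels are square), "cx", "cy" (the principal point, pixels), "pose" (4x4, takes a point from camera to world coordinates). Camera axes: x right, y down, z forward; pixel columns grow to the right and rows downward; lengths in mm; the calibration is good to about 2 mm. A picture is of the moment at which its call begins. camera_params takes no time and is no camera call.
- robot.job_done(): hands the job in, once; it reports no verdict.
The state is a dict: "time_s": time; "joint_pos": joint angles; "qvel": joint speeds; "joint_efforts": joint torques, N m; "position": TCP position; "tcp_rot": TCP orientation; "wrist_force": force on the tool from outside, world axes, zero at the start; "moment": the same for the moment, N m; "gripper_width": opening from 0.0 (shut) to 1.0 (fully open).
Only numpy, scipy, OpenCV 4.12 (cv2) and the standard library are available. Lean on these libraries where they do the work, as an engineer would, in place of code of your own. Each camera call takes 0.05 s, during which the arm holds its last target.

### The job

Mix the amber sample: lift the stoppered amber flask by its neck out of its cork ring, seat it upright in the rubber ring on top of the mixer, and press it down without ramming it until the sprung head is at the bottom of its travel, which makes the mixer run. Keep it pressed down for three seconds and finish like that, still holding the flask down by its neck. Keep the flask upright all the way and leave the clear flask and the other glassware and bottles where they stand.

Things in the scene. Friction and masses are not known exactly. Their poses are not given: they have to be found in the camera images.
- flask: Amber 100 ml round-bottom flask with a white stopper and a small white writing patch, loose, standing upright in a cork ring, about 0.15 kg. Round about its z axis (up). Origin: lowest point of the bulb. Bulb: sphere of 64 mm diameter, centre 32 mm above the origin. Straight neck of 24 mm diameter from 66 to 103 mm above the origin (where to hold it), a 28 mm rim at 104 to 109 mm, stopper head 29 mm wide up to 124 mm, the very top.
- cork_ring: The cork ring that carries the amber flask: 86 mm outer and 46 mm inner diameter, rounded at the inner edge, 26 mm high, loose. Origin: centre of its underside. The flask's lowest point rests 12 mm above the bench. (The clear flask stands in another of the same kind; which of the two places is which varies.)
- mixer: Press-to-run bench mixer, fixed to the bench: dark base 160 x 122 mm, light grey housing with a sloped control panel on its front (-x side), its flat top 100 mm above the bench (a dark 7 mm collar round the head stands up to 106 mm). Origin: on the bench under the axis of the head; z up. From the origin the base reaches 88 mm to the front (-x), 72 mm to the rear and 61 mm to each side. Its head is the sprung ring cradle (see cradle).
- cradle_ring (a point): Centre of the round rubber ring on top of the mixer's head, in the plane of the ring, 136 mm above the bench when not pressed; moves down with the head. Ring: bar of 9 mm round section bent to 52 mm diameter on its centre line (61 mm outside, 43 mm opening). The flask's bulb sits in it: when seated, the flask's lowest point is about 6 to 7 mm below this point, on the same axis. z up.
- cradle (a joint): Travel of the sprung head of the mixer, in m, straight down: 0 up (at rest), 0.008 at the bottom stop. The spring takes about 5 N to start moving and about 12 N to reach the stop; the flask's own weight does not move it. The head springs back up when let go.
- clear_flask: Bystander: the same flask in clear glass with a blue stopper, standing in the other cork ring. Origin: lowest point of the bulb. Leave it.
- beaker: Bystander: small clear beaker, 66 mm wide and 72 mm high, loose. Origin: centre of its underside.
- cylinder: Bystander: clear measuring cylinder with a six-sided foot 60 mm wide, 190 mm high, loose. Origin: centre of its underside.
- vol_flask: Bystander: clear volumetric flask with a long thin neck and a blue stopper, 68 mm wide and 173 mm high, loose. Origin: centre of its underside.
- wash_bottle: Bystander: blue wash bottle with a white cap and spout, 68 mm wide and 210 mm high, loose. Origin: centre of its underside.
Things that resemble listed ones, but are neither listed nor needed, are in the scene too. What is shaped like the flask but pink, purple or yellow is not meant.

How it is judged:
By the outcome, as a careful person would: the job done as asked, in the order asked, and still so for the second after the job is handed in, while the arm keeps its last pose, push and grip.
It also fails if it takes over 53 s, if anything falls off the work surface, if the arm or the gripper's body presses on something with over 40 N, if the wrist force passes 120 N, or if a joint passes its speed limit or range.

## Working session

There is one attempt and no reset: what is moved stays moved. The work goes in short steps, Python scripts to look and compute and a tool call to move; the robot and the scene stay as the last step left them, time stands still between calls to the robot, and variables do not carry over. Pictures are saved under pics/ and viewed, and the job is handed in when it is done.

Besides the shell and the picture viewer there is one more tool, called as name(argument=value, ...), one argument or row to a line, values as JSON. step_arm: Moves the arm, as the interface text tells. Shift numbers are shares of 250 mm and turn numbers shares of pi rad, none past 1 either way. Its arguments: {"type":"object","properties":{"increments":{"type":"array","items":{"type":"array","items":{"type":"number","minimum":-1,"maximum":1}}}},"required":["increments"]}

```bash
mkdir -p pics; ls; python3 - <<'E'
from plant import robot
import cv2,numpy as np
np.set_printoptions(precision=4,suppress=True)
for n in("scene","top"):
    im=robot.read_camera(n); cv2.imwrite(f"pics/{n}0.png",im[:,:,::-1]); print(n,robot.camera_params(n))
s=robot.state(); print(s)
E
```

```text
pics
scene {'vertical_fov': 44.13056316900096, 'cx': 282.83090163479574, 'cy': 196.63296683533324, 'pose': array([[  -0.7532,    0.5598,   -0.3452, 1059.4573],
       [   0.6577,    0.6327,   -0.4089,  580.7892],
       [  -0.0105,   -0.5351,   -0.8447, 1302.7088],
       [   0.    ,    0.    ,    0.    ,    1.    ]])}
top {'vertical_fov': 47.44884303108924, 'cx': 273.9904788256327, 'cy': 207.84926866533888, 'pose': array([[   0.0042,   -0.9936,    0.1128,  421.8822],
       [  -0.9999,   -0.0053,   -0.0101,   21.261 ],
       [   0.0106,   -0.1127,   -0.9936, 1707.5814],
       [   0.    ,    0.    ,    0.    ,    1.    ]])}
{'time_s': 0.1, 'joint_pos': array([-1.2022,  0.5371, -0.0044,  1.5387,  0.0026,  1.0674, -0.0712]), 'qvel': array([ 0.0004, -0.0025,  0.0007, -0.0028, -0.0001, -0.0009,  0.0003]), 'joint_efforts': array([  0.0023, -57.2078,   0.9935, -25.2233,  -0.0562,   0.0134,
         0.    ]), 'position': array([273.5853, 589.0223, 237.9471]), 'tcp_rot': array([[-0.907 ,  0.4211, -0.0005],
       [ 0.4211,  0.907 , -0.0015],
       [-0.0002, -0.0016, -1.    ]]), 'wrist_force': array([-0.9993,  1.1798, -0.1003]), 'moment': array([-0.0064, -0.0094, -0.0218]), 'gripper_width': 0.9963198313269798}
```

View pics/scene0.png

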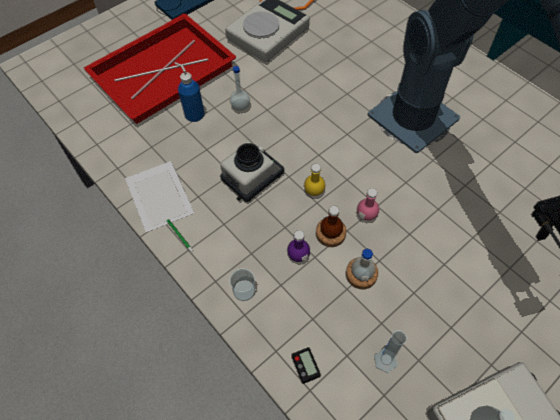

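View pics/top0.png

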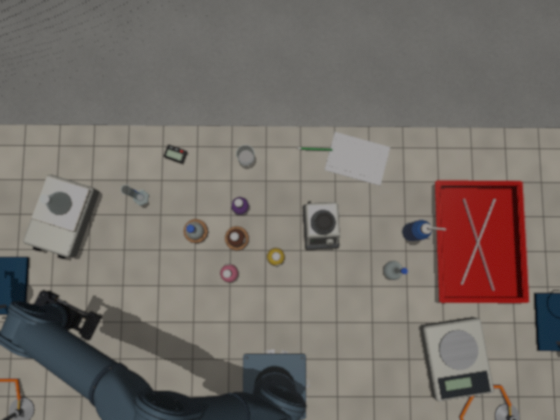

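The scene view shows the amber flask at about (331,225), the clear one in its ring at (363,268), and the mixer head at (249,156). In the top view the amber flask is at (236,237) and the head at (322,222). Purple, yellow and pink flasks stand around the amber one. I'll zoom in next.

```bash
python3 - <<'E'
import cv2,numpy as np
a=cv2.imread('pics/scene0.png');b=cv2.imread('pics/top0.png')
def crop(im,x,y,w,h,k): return cv2.resize(im[y:y+h,x:x+w],None,fx=k,fy=k,interpolation=cv2.INTER_CUBIC)
s1=crop(a,295,190,80,60,5);s2=crop(a,210,130,80,60,5)
t1=crop(b,200,205,80,60,5);t2=crop(b,285,195,80,60,5)
cv2.imwrite('pics/z0.png',np.vstack([np.hstack([s1,s2]),np.hstack([t1,t2])]))
E
```

```text
(no output)
```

View pics/z0.png

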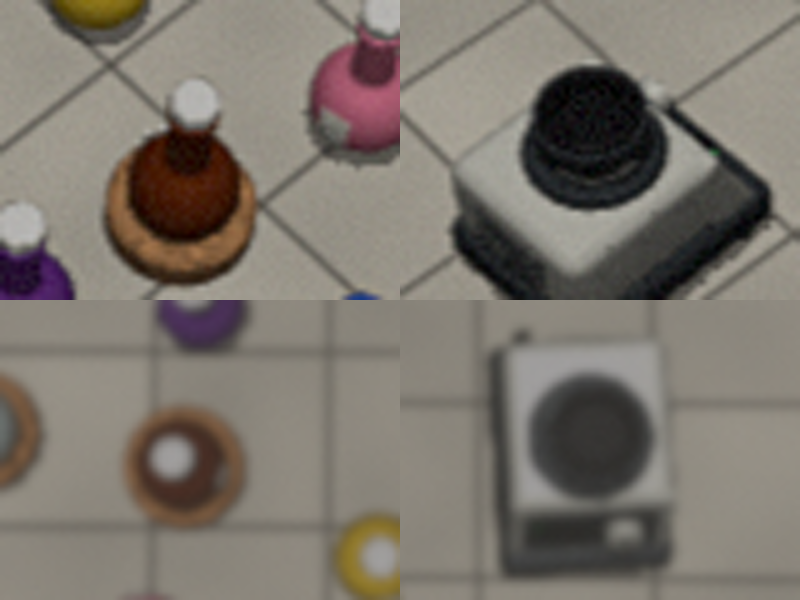

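```bash
cat > h.py <<'E'
import cv2,numpy as np
from plant import robot
np.set_printoptions(precision=4,suppress=True)
def ray(n,u,v):
    p=robot.camera_params(n);f=210/np.tan(np.radians(p['vertical_fov']/2))
    T=p['pose'];d=T[:3,:3]@np.array([(u-p['cx'])/f,(v-p['cy'])/f,1]);return T[:3,3],d/np.linalg.norm(d)
def plane(n,uv,z):
    o,d=ray(n,*uv);return (o+d*(z-o[2])/d[2])
def tri(uv1,uv2):
    o1,d1=ray('scene',*uv1);o2,d2=ray('top',*uv2)
    A=np.stack([d1,-d2],1);s=np.linalg.lstsq(A,o2-o1,rcond=None)[0]
    a=o1+s[0]*d1;b=o2+s[1]*d2;return (a+b)/2,np.linalg.norm(a-b)
def blob(mask,seed,show=False):
    n,l,st,c=cv2.connectedComponentsWithStats(mask.astype(np.uint8))
    d=np.linalg.norm(c[1:]-seed,axis=1);i=1+np.argmin(d);return c[i],st[i]
E
python3 - <<'E'
from h import *
a=cv2.imread('pics/scene0.png').astype(int);b=cv2.imread('pics/top0.png').astype(int)
K=4
def up(im): return cv2.resize(im.astype(np.uint8),None,fx=K,fy=K,interpolation=cv2.INTER_LINEAR).astype(int)
def dn(c): return (np.array(c)+.5)/K-.5
A=up(a);B=up(b)
def roi(m,x0,y0,x1,y1):
    r=np.zeros_like(m);r[y0*K:y1*K,x0*K:x1*K]=1;return m&(r>0)
res={}
for n,I,r,sd in(('scene',A,(326,203,342,217),(333,210)),('top',B,(227,229,243,245),(234,236))):
    sat=I.max(2)-I.min(2)
    w=roi((I.min(2)>(130 if n=='scene' else 115))&(sat<40),*r)
    c,st=blob(w,np.array(sd)*K);res[n]=dn(c);print(n,'stopper',dn(c),st/K)
print('tri stopper',tri(res['scene'],res['top']))
for n in res: print(n,plane(n,res[n],128.5))
# cork: b<... saturation
for n,I,r in(('scene',A,(312,205,350,250)),('top',B,(220,220,252,254))):
    sat=(I[:,:,2]-I[:,:,0]);m=roi(sat>(40 if n=='scene' else 25),*r)
    n_,l,st,c=cv2.connectedComponentsWithStats(m.astype(np.uint8));i=1+np.argmax(st[1:,4])
    cs=max(cv2.findContours((l==i).astype(np.uint8),cv2.RETR_EXTERNAL,cv2.CHAIN_APPROX_NONE)[0],key=len)
    e=cv2.fitEllipse(cs);print(n,'cork',dn(e[0]),np.array(e[1])/K,plane(n,dn(e[0]),13))
# mixer dark disk
for n,I,r,t in(('scene',A,(230,138,272,175),75),('top',B,(305,205,340,236),95)):
    m=roi(I.max(2)<t,*r);n_,l,st,c=cv2.connectedComponentsWithStats(m.astype(np.uint8));i=1+np.argmax(st[1:,4])
    cs=max(cv2.findContours((l==i).astype(np.uint8),cv2.RETR_EXTERNAL,cv2.CHAIN_APPROX_NONE)[0],key=len)
    e=cv2.fitEllipse(cs);print(n,'head',dn(e[0]),np.array(e[1])/K,e[2],st[i]/K,[plane(n,dn(e[0]),z) for z in(100,136)])
    V=I.astype(np.uint8).copy();cv2.drawContours(V,[cs],-1,(0,255,0),1);x0,y0,x1,y1=r
    cv2.imwrite(f'pics/head_{n}.png',cv2.resize(V[y0*K-20:y1*K+20,x0*K-20:x1*K+20],None,fx=3,fy=3))
E
```

```text
scene stopper [334.27   207.8865] [326.  203.   16.   14.  643.5]
top stopper [233.9338 235.9958] [230.75 233.     7.25   7.   162.5 ]
tri stopper (array([506.8335, 135.1916, 142.4918]), np.float64(2.1736649014617413))
scene [500.8991 128.9947 128.5   ]
top [506.8768 137.0408 128.5   ]
scene cork [330.7534 231.2602] [25.2647 30.1728] [507.1468 133.3364  13.    ]
top cork [236.1534 237.7515] [24.6788 24.8724] [506.9154 137.5716  13.    ]
scene head [248.2502 157.5716] [28.066  28.5203] 1.6540380716323853 [ 234.25  143.5    29.     28.5  2535.  ] [array([ 554.9005, -168.2599,  100.    ]), array([ 570.0031, -145.8391,  136.    ])]
top head [322.7397 222.2763] [23.7645 24.6105] 166.2221221923828 [ 311.25  210.5    24.25   25.5  1863.25] [array([ 556.1612, -159.9861,  100.    ]), array([ 553.1541, -155.9272,  136.    ])]
```

View pics/head_scene.png

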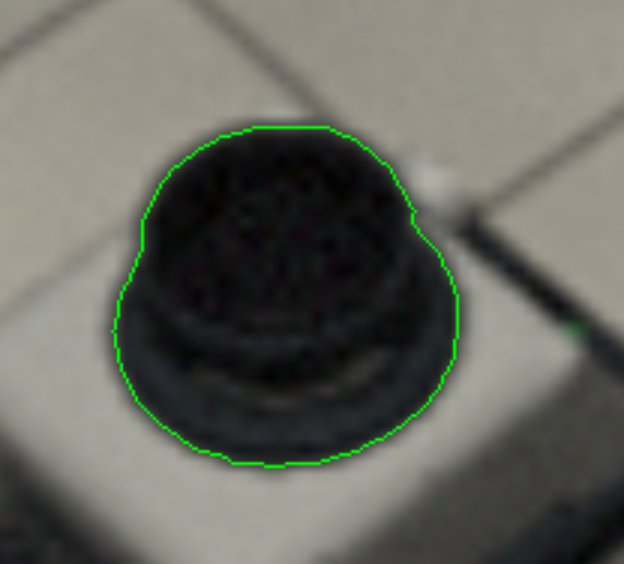

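View pics/head_top.png

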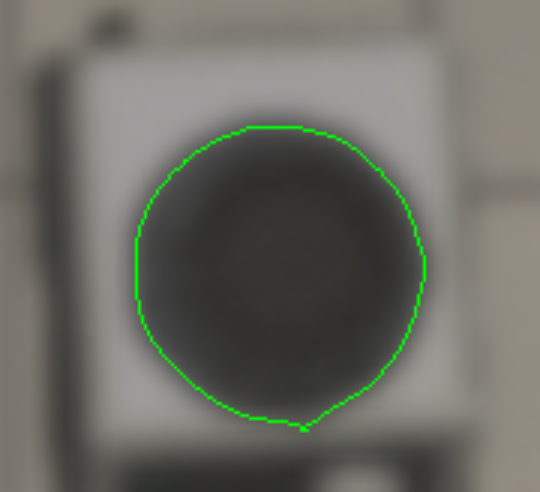

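```bash
python3 - <<'E'
from h import *
a=cv2.imread('pics/scene0.png').astype(int);b=cv2.imread('pics/top0.png').astype(int)
K=4
up=lambda im: cv2.resize(im.astype(np.uint8),None,fx=K,fy=K,interpolation=cv2.INTER_LINEAR).astype(int)
dn=lambda c:(np.array(c)+.5)/K-.5
A=up(a)
for t in(185,195,205):
    m=np.zeros(A.shape[:2],bool);s=(slice(202*K,218*K),slice(324*K,344*K));m[s]=(A.min(2)>t)[s]
    c,st=blob(m,np.array((333.5,210.5))*K);uv=dn(c);print(t,uv,st/K,plane('scene',uv,128.5),tri(uv,(233.93,236.0)))
# amber bulb: dark brown in scene
for n,I,box,f in(('scene',A,(315,205,350,250),lambda I:(I[:,:,2]<115)&(I[:,:,2]-I[:,:,0]>20)),('top',up(b),(222,222,252,254),lambda I:(I[:,:,2]<95)&(I[:,:,2]-I[:,:,0]>12))):
    m=np.zeros(I.shape[:2],bool);x0,y0,x1,y1=box;s=(slice(y0*K,y1*K),slice(x0*K,x1*K));m[s]=f(I)[s]
    n_,l,st,c=cv2.connectedComponentsWithStats(m.astype(np.uint8));i=1+np.argmax(st[1:,4])
    cs=max(cv2.findContours((l==i).astype(np.uint8),cv2.RETR_EXTERNAL,cv2.CHAIN_APPROX_NONE)[0],key=len)[:,0]
    if n=='scene': cs=cs[cs[:,1]>222*K]
    e=cv2.fitEllipse(cs);print(n,'bulb',dn(e[0]),np.array(e[1])/K,plane(n,dn(e[0]),44))
# ring and collar in scene
m=np.zeros(A.shape[:2],bool);m[138*K:175*K,230*K:272*K]=(A.max(2)<75)[138*K:175*K,230*K:272*K]
n_,l,st,c=cv2.connectedComponentsWithStats(m.astype(np.uint8));i=1+np.argmax(st[1:,4])
cs=dn(max(cv2.findContours((l==i).astype(np.uint8),cv2.RETR_EXTERNAL,cv2.CHAIN_APPROX_NONE)[0],key=len)[:,0]).astype(np.float32)
r=cs[cs[:,1]<150.5];e=cv2.fitEllipseDirect(r);print('ring',e,plane('scene',e[0],136))
r=cs[cs[:,1]>158];e=cv2.fitEllipseDirect(r);print('collar',e,plane('scene',e[0],104),plane('scene',e[0],106))
# top: mixer-related at 103
print(plane('top',(322.74,222.28),104))
# project check of ring at candidate into both
def proj(n,P):
    p=robot.camera_params(n);f=210/np.tan(np.radians(p['vertical_fov']/2));q=np.linalg.inv(p['pose'])@np.r_[P,1];return q[0]/q[2]*f+p['cx'],q[1]/q[2]*f+p['cy']
t=np.linspace(0,6.28,60)
for P in((556,-160),(555,-163)):
  pts=np.array([proj('scene',(P[0]+30.5*np.cos(x),P[1]+30.5*np.sin(x),136)) for x in t]);print(P,pts.min(0),pts.max(0))
E
```

```text
Traceback (most recent call last):
  File "h.py", line 15, in blob
    d=np.linalg.norm(c[1:]-seed,axis=1);i=1+np.argmin(d);return c[i],st[i]
                                            ~~~~~~~~~^^^
ValueError: attempt to get argmin of an empty sequence
```

```bash
cat > m.py <<'E'
from h import *
a=cv2.imread('pics/scene0.png').astype(int);b=cv2.imread('pics/top0.png').astype(int)
print(a[206:216,330:338].min(2))
K=4
up=lambda im: cv2.resize(im.astype(np.uint8),None,fx=K,fy=K,interpolation=cv2.INTER_LINEAR).astype(int)
dn=lambda c:(np.array(c)+.5)/K-.5
A=up(a)
for t in(150,158,165):
    m=np.zeros(A.shape[:2],bool);s=(slice(202*K,218*K),slice(324*K,344*K));m[s]=(A.min(2)>t)[s]
    c,st=blob(m,np.array((333.5,210.5))*K);uv=dn(c);print(t,uv,st/K,plane('scene',uv,128.5),tri(uv,(233.93,236.0)))
# amber bulb: dark brown in scene
for n,I,box,f in(('scene',A,(315,205,350,250),lambda I:(I[:,:,2]<115)&(I[:,:,2]-I[:,:,0]>20)),('top',up(b),(222,222,252,254),lambda I:(I[:,:,2]<95)&(I[:,:,2]-I[:,:,0]>12))):
    m=np.zeros(I.shape[:2],bool);x0,y0,x1,y1=box;s=(slice(y0*K,y1*K),slice(x0*K,x1*K));m[s]=f(I)[s]
    n_,l,st,c=cv2.connectedComponentsWithStats(m.astype(np.uint8));i=1+np.argmax(st[1:,4])
    cs=max(cv2.findContours((l==i).astype(np.uint8),cv2.RETR_EXTERNAL,cv2.CHAIN_APPROX_NONE)[0],key=len)[:,0]
    if n=='scene': cs=cs[cs[:,1]>222*K]
    e=cv2.fitEllipse(cs);print(n,'bulb',dn(e[0]),np.array(e[1])/K,plane(n,dn(e[0]),44))
# ring and collar in scene
m=np.zeros(A.shape[:2],bool);m[138*K:175*K,230*K:272*K]=(A.max(2)<75)[138*K:175*K,230*K:272*K]
n_,l,st,c=cv2.connectedComponentsWithStats(m.astype(np.uint8));i=1+np.argmax(st[1:,4])
cs=dn(max(cv2.findContours((l==i).astype(np.uint8),cv2.RETR_EXTERNAL,cv2.CHAIN_APPROX_NONE)[0],key=len)[:,0]).astype(np.float32)
r=cs[cs[:,1]<150.5];e=cv2.fitEllipseDirect(r);print('ring',e,plane('scene',e[0],136))
r=cs[cs[:,1]>158];e=cv2.fitEllipseDirect(r);print('collar',e,plane('scene',e[0],104),plane('scene',e[0],106))
print(plane('top',(322.74,222.28),104))
def proj(n,P):
    p=robot.camera_params(n);f=210/np.tan(np.radians(p['vertical_fov']/2));q=np.linalg.inv(p['pose'])@np.r_[P,1];return q[0]/q[2]*f+p['cx'],q[1]/q[2]*f+p['cy']
t=np.linspace(0,6.28,60)
for P in((556,-160),(555,-163)):
  pts=np.array([proj('scene',(P[0]+30.5*np.cos(x),P[1]+30.5*np.sin(x),136)) for x in t]);print(P,pts.min(0),pts.max(0))
E
python3 m.py
```

```text
[[131 143 166 173 171 165 137 127]
 [145 166 176 175 176 176 172 146]
 [165 177 173 177 176 174 178 170]
 [167 176 175 176 174 173 178 177]
 [167 180 176 179 175 175 180 179]
 [164 176 177 176 178 177 178 179]
 [141 167 176 177 176 178 179 161]
 [ 96 137 169 172 168 169 157 123]
 [ 65  94 133 134 132 125 110  75]
 [ 26  55  87  95  87  85  61  32]]
150 [333.7547 209.5525] [330. 206.   9.   8. 224.] [505.4956 131.7807 128.5   ] (array([507.5238, 135.4103, 134.9734]), np.float64(3.087344517367444))
158 [333.7155 209.5604] [330.25 206.     8.25   7.75 198.25] [505.59   131.7297 128.5   ] (array([507.5595, 135.3765, 134.9205]), np.float64(3.187241812023812))
165 [333.7168 209.5668] [330.5  206.25   7.75   7.5  175.  ] [505.6012 131.7461 128.5   ] (array([507.5593, 135.3804, 134.8929]), np.float64(3.182159482976664))
scene bulb [331.3008 226.4215] [23.9304 24.985 ] [508.7036 134.1193  44.    ]
top bulb [236.0232 237.8022] [17.8266 18.6685] [505.1817 135.894   44.    ]
ring ((247.6333465576172, 151.81369018554688), (17.571514129638672, 22.393856048583984), 82.38800811767578) [ 558.5579 -162.6964  136.    ]
collar ((248.41732788085938, 159.8103790283203), (22.889881134033203, 28.57573890686035), 84.42121124267578) [ 561.2598 -159.2423  104.    ] [ 562.0911 -158.0076  106.    ]
[ 555.8147 -159.5361  104.    ]
(556, -160) [238.1355 143.3795] [259.7426 160.6306]
(555, -163) [237.7516 142.5758] [259.3358 159.7901]
```

The two views put the flask axis near (507,135) and the head axis near (557,-160). I'll move over the flask at a safe height.

step_arm(
  increments=[
    [-0.16, -0.125, 0, 0, -1],
    [-0.32, -0.25, 0, 0, -1],
    [-0.48, -0.375, 0, 0, -1],
    [-0.64, -0.5, 0, 0, -1],
    [-0.8, -0.625, 0, 0, -1],
  ],
)

```text
time_s: 0.72
position: [389.6, 361.4, 238.0]
tcp_rot: [[-0.907, 0.421, -0.001], [0.421, 0.907, -0.002], [-0.0, -0.002, -1.0]]
wrist_force: [0.4, -0.8, 0.4]
gripper_width: 0.999
```

```bash
cat >> h.py <<'E'
def togo(P):
    s=robot.state();d=s['tcp_rot'].T@(np.array(P)-s['position'])
    print('t',s['time_s'],'pos',s['position'],'F',s['wrist_force'],'w',s['gripper_width'],'share',d/250)
E
python3 -c "
from h import *
togo((507,135,238));print(robot.state()['tcp_rot'])"
```

```text
t 0.725 pos [389.6388 361.352  237.9925] F [ 0.3768 -0.7775  0.3554] w 0.9987057055013924 share [-0.8071 -0.6235  0.0012]
[[-0.907   0.4211 -0.0007]
 [ 0.4211  0.907  -0.0017]
 [-0.0001 -0.0019 -1.    ]]
```

step_arm(
  increments=[
    [-0.17, -0.13, 0, 0, -1],
    [-0.35, -0.27, 0.04, 0, -1],
    [-0.53, -0.41, 0.08, 0, -1],
    [-0.7, -0.54, 0.12, 0, -1],
    [-0.807, -0.624, 0.15, 0, -1],
  ],
)

```text
time_s: 1.35
position: [507.5, 131.8, 200.3]
tcp_rot: [[-0.906, 0.424, -0.001], [0.424, 0.906, -0.003], [-0.0, -0.003, -1.0]]
wrist_force: [0.1, 0.3, 0.7]
gripper_width: 1.0
```

step_arm(
  increments=[
    [0, 0, 0, 0, -1],
    [0, 0, 0, 0, -1],
    [0, 0, 0, 0, -1],
    [0, 0, 0, 0, -1],
    [0, 0, 0, 0, -1],
  ],
)

```text
time_s: 1.98
position: [507.4, 132.5, 200.4]
tcp_rot: [[-0.906, 0.423, -0.001], [0.423, 0.906, -0.003], [-0.0, -0.003, -1.0]]
wrist_force: [-0.4, -0.1, 0.5]
gripper_width: 0.999
```

```bash
python3 - <<'E'
from h import *
togo((507,135,200))
a=robot.read_camera('scene')[:,:,::-1];b=robot.read_camera('top')[:,:,::-1]
cv2.imwrite('pics/s1.png',a);cv2.imwrite('pics/t1.png',b)
def crop(im,x,y,w,h,k): return cv2.resize(im[y:y+h,x:x+w],None,fx=k,fy=k,interpolation=cv2.INTER_CUBIC)
cv2.imwrite('pics/z1.png',np.hstack([crop(a,270,150,100,110,4),crop(b,190,190,100,110,4)]))
E
```

```text
t 1.975 pos [507.3721 132.4611 200.368 ] F [-0.4047 -0.0783  0.4703] w 0.9990267654878993 share [0.0056 0.0086 0.0014]
```

View pics/z1.png

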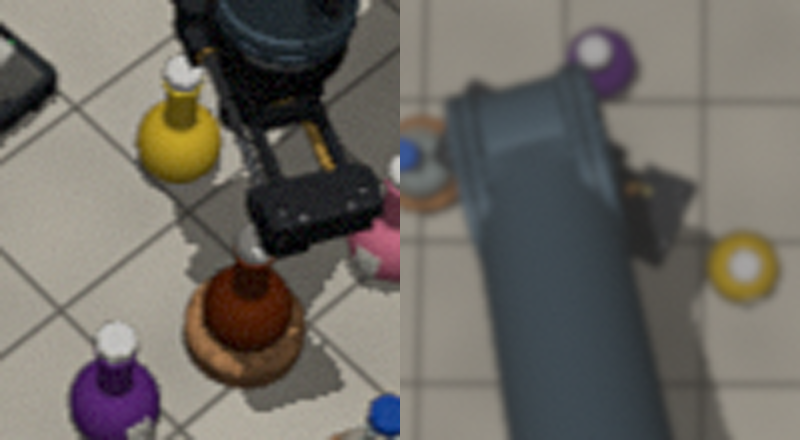

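The scene picture shows the gripper directly over the amber flask, whose stopper is at about (334,211) just below the near finger. The other flasks are clear of the fingers. I'll descend to neck height.

step_arm(
  increments=[
    [0.006, 0.009, 0.08, 0, -1],
    [0.006, 0.009, 0.18, 0, -1],
    [0.006, 0.009, 0.28, 0, -1],
    [0.006, 0.009, 0.38, 0, -1],
    [0.006, 0.009, 0.48, 0, -1],
  ],
)

```text
time_s: 2.7
position: [507.0, 134.5, 79.6]
tcp_rot: [[-0.906, 0.423, -0.001], [0.423, 0.906, -0.003], [-0.0, -0.003, -1.0]]
wrist_force: [-0.2, -0.0, 0.4]
gripper_width: 1.0
```

step_arm(
  increments=[
    [0, 0, 0, 0, -1],
    [0, 0, 0, 0, -0.4],
    [0, 0, 0, 0, -0.2],
    [0, 0, 0, 0, -0.1],
    [0, 0, 0, 0, 0],
  ],
)

```text
time_s: 3.32
position: [507.3, 134.7, 80.0]
tcp_rot: [[-0.906, 0.423, -0.0], [0.423, 0.906, -0.002], [-0.001, -0.002, -1.0]]
wrist_force: [0.3, -0.6, -0.1]
gripper_width: 0.568
```

```bash
python3 - <<'E'
from h import *
togo((507,135,80))
a=robot.read_camera('scene')[:,:,::-1]
cv2.imwrite('pics/z2.png',cv2.resize(a[160:260,270:390],None,fx=5,fy=5,interpolation=cv2.INTER_CUBIC))
E
```

```text
t 3.325 pos [507.2643 134.7076  80.0045] F [ 0.3371 -0.6452 -0.142 ] w 0.5680431381628459 share [0.0015 0.0006 0.    ]
```

View pics/z2.png

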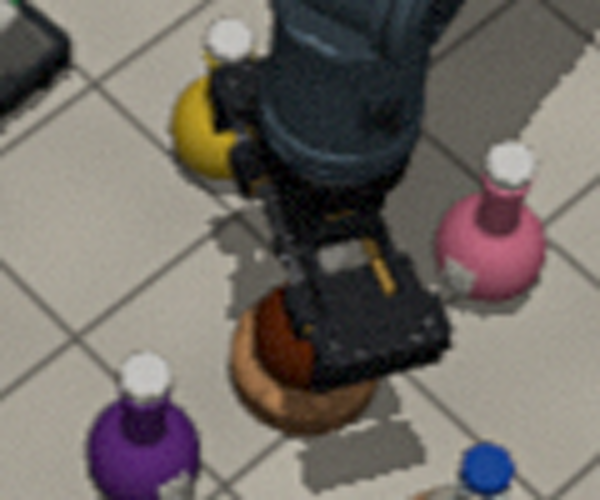

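The picture shows the fingers straddling the neck, with the stopper visible between them at about (335,210) and the bulb still in its cork ring. I'll close the gripper.

step_arm(
  increments=[
    [0, 0, 0, 0, 0.2],
    [0, 0, 0, 0, 0.3],
    [0, 0, 0, 0, 0.4],
    [0, 0, 0, 0, 0.6],
    [0, 0, 0, 0, 1],
  ],
)

```text
time_s: 4.0
position: [507.2, 134.7, 79.8]
tcp_rot: [[-0.906, 0.423, -0.0], [0.423, 0.906, -0.002], [-0.001, -0.002, -1.0]]
wrist_force: [0.3, 0.3, -0.4]
gripper_width: 0.281
```

step_arm(
  increments=[
    [0, 0, 0, 0, 1],
    [0, 0, 0, 0, 1],
    [0, 0, 0, 0, 1],
    [0, 0, 0, 0, 1],
    [0, 0, 0, 0, 1],
  ],
)

```text
time_s: 4.62
position: [507.2, 134.7, 79.8]
tcp_rot: [[-0.906, 0.423, -0.0], [0.423, 0.906, -0.002], [-0.001, -0.002, -1.0]]
wrist_force: [-0.4, -0.3, -0.7]
gripper_width: 0.279
```

step_arm(
  increments=[
    [0, 0, -0.01, 0, 1],
    [0, 0, -0.03, 0, 1],
    [0, 0, -0.06, 0, 1],
    [0, 0, -0.09, 0, 1],
    [0, 0, -0.12, 0, 1],
  ],
)

```text
time_s: 5.25
position: [507.3, 134.8, 110.5]
tcp_rot: [[-0.906, 0.423, -0.0], [0.423, 0.906, -0.002], [-0.001, -0.002, -1.0]]
wrist_force: [-0.4, 0.6, -2.3]
gripper_width: 0.281
```

```bash
python3 - <<'E'
from h import *
togo((507,135,80))
a=robot.read_camera('scene')[:,:,::-1]
cv2.imwrite('pics/z3.png',cv2.resize(a[160:260,270:390],None,fx=5,fy=5,interpolation=cv2.INTER_CUBIC))
E
```

```text
t 5.25 pos [507.2859 134.7895 110.5349] F [-0.3856  0.5636 -2.288 ] w 0.28134970207051235 share [0.0015 0.0005 0.1221]
```

View pics/z3.png

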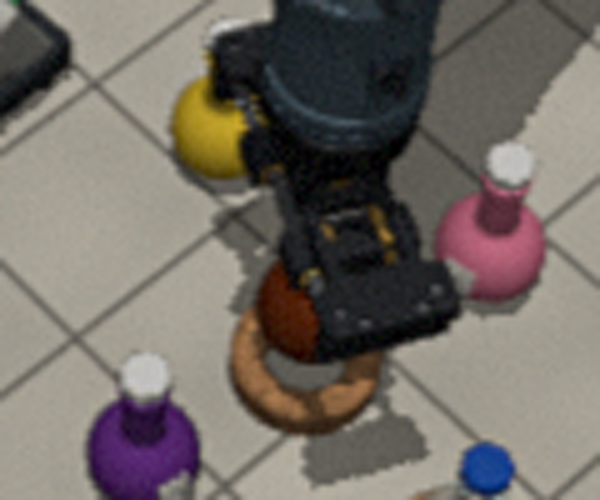

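The flask has lifted out of the ring: opening 24.7 mm matches the neck, the weight is about 1.6 N, and the cork ring stayed put. I'll raise it clear of everything.

step_arm(
  increments=[
    [0, 0, -0.09, 0, 1],
    [0, 0, -0.2, 0, 1],
    [0, 0, -0.32, 0, 1],
    [0, 0, -0.43, 0, 1],
    [0, 0, -0.5, 0, 1],
  ],
)

```text
time_s: 5.92
position: [508.0, 135.2, 237.9]
tcp_rot: [[-0.906, 0.423, 0.003], [0.423, 0.906, -0.001], [-0.003, 0.0, -1.0]]
wrist_force: [-0.0, -0.1, -1.7]
gripper_width: 0.283
```

```bash
python3 - <<'E'
from h import *
togo((557,-160.5,236))
E
```

```text
t 5.925 pos [508.0292 135.2202 237.9081] F [-0.0494 -0.0526 -1.6897] w 0.2832484542606663 share [-0.6781 -0.9888  0.0095]
```

step_arm(
  increments=[
    [-0.06, -0.1, 0, 0, 1],
    [-0.15, -0.22, 0, 0, 1],
    [-0.26, -0.38, 0, 0, 1],
    [-0.37, -0.54, 0, 0, 1],
    [-0.46, -0.67, 0, 0, 1],
  ],
)

```text
time_s: 6.55
position: [541.2, -67.3, 238.4]
tcp_rot: [[-0.906, 0.424, 0.003], [0.424, 0.906, -0.001], [-0.003, -0.0, -1.0]]
wrist_force: [0.9, 0.0, -1.1]
gripper_width: 0.283
```

```bash
python3 - <<'E'
from h import *
togo((557,-160.5,236));print(robot.state()['joint_pos'])
E
```

```text
t 6.55 pos [541.2372 -67.3474 238.4277] F [ 0.9176  0.0437 -1.1155] w 0.28309412894726066 share [-0.2152 -0.3107  0.0104]
[-0.1528  0.3607  0.2438  1.8327 -0.1029  0.9574  1.2675]
```

step_arm(
  increments=[
    [-0.06, -0.09, 0, 0.05, 1],
    [-0.12, -0.18, 0, 0.1, 1],
    [-0.17, -0.25, 0, 0.15, 1],
    [-0.2, -0.29, 0, 0.2, 1],
    [-0.215, -0.311, 0, 0.25, 1],
  ],
)

```text
time_s: 7.18
position: [556.7, -161.5, 238.7]
tcp_rot: [[-0.334, 0.942, 0.003], [0.942, 0.334, -0.002], [-0.003, 0.002, -1.0]]
wrist_force: [-1.0, -0.9, -1.4]
gripper_width: 0.28
```

```bash
python3 - <<'E'
from h import *
togo((557,-160.5,236));print(robot.state()['joint_pos'])
E
```

```text
t 7.175 pos [ 556.7187 -161.5294  238.6597] F [-1.0095 -0.8808 -1.4463] w 0.27950402481566067 share [0.0035 0.0024 0.0106]
[-0.1258  0.4385  0.4391  1.7538 -0.216   0.9939  0.7356]
```

j7 is falling, so this is the right way to turn. I'll turn another 45° so the jaws lie across the camera's line of sight.

step_arm(
  increments=[
    [0, 0, 0, 0.05, 1],
    [0, 0, 0, 0.1, 1],
    [0, 0, 0, 0.15, 1],
    [0, 0, 0, 0.2, 1],
    [0, 0, 0, 0.25, 1],
  ],
)

```text
time_s: 7.8
position: [556.5, -161.3, 238.7]
tcp_rot: [[0.435, 0.901, 0.003], [0.901, -0.434, -0.001], [-0.0, 0.003, -1.0]]
wrist_force: [-1.3, 0.1, -1.4]
gripper_width: 0.281
```

step_arm(
  increments=[
    [0, 0, 0, 0, 1],
    [0, 0, 0, 0, 1],
    [0, 0, 0, 0, 1],
    [0, 0, 0, 0, 1],
    [0, 0, 0, 0, 1],
  ],
)

```text
time_s: 8.43
position: [556.5, -161.3, 238.7]
tcp_rot: [[0.434, 0.901, 0.003], [0.901, -0.434, -0.001], [0.0, 0.003, -1.0]]
wrist_force: [-0.6, -0.4, 0.2]
gripper_width: 0.28
```

```bash
python3 - <<'E'
from h import *
togo((557,-160.5,236));print(robot.state()['joint_pos'],robot.state()['tcp_rot'])
a=robot.read_camera('scene')[:,:,::-1];b=robot.read_camera('top')[:,:,::-1]
cv2.imwrite('pics/s4.png',a);cv2.imwrite('pics/t4.png',b)
def crop(im,x,y,w,h,k): return cv2.resize(im[y:y+h,x:x+w],None,fx=k,fy=k,interpolation=cv2.INTER_CUBIC)
cv2.imwrite('pics/z4.png',np.hstack([crop(a,205,90,80,100,5),crop(b,285,170,80,100,5)]))
E
```

```text
t 8.425 pos [ 556.5499 -161.34    238.739 ] F [-0.5762 -0.363   0.216 ] w 0.2795598903474187 share [0.0038 0.0001 0.011 ]
[-0.2572  0.4708  0.624   1.7615 -0.3181  1.0088  0.0371] [[ 0.4342  0.9008  0.0027]
 [ 0.9008 -0.4342 -0.0013]
 [ 0.      0.003  -1.    ]]
```

View pics/z4.png

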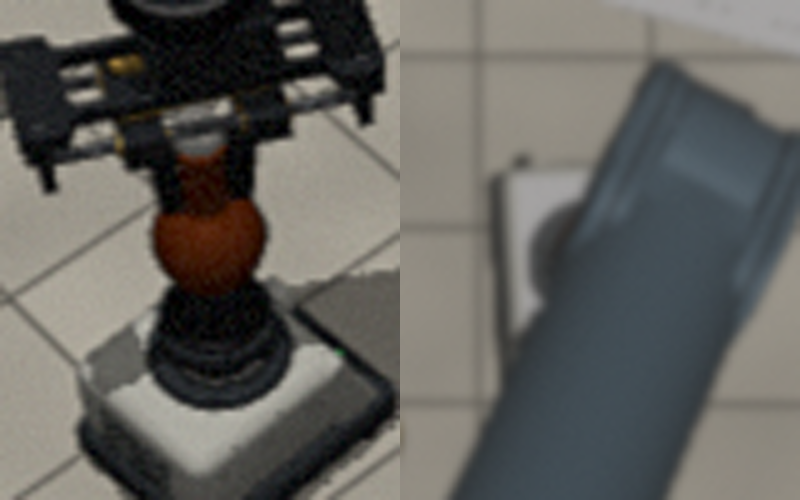

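The scene crop shows the amber bulb held upright just above the head, at about (247,138), with the fingers either side. I'll compare the bulb's axis with the ring's in this same view.

```bash
cat > b.py <<'E'
from h import *
import sys
K=4
def bulb(a,box,zc):
    I=cv2.resize(a.astype(np.uint8),None,fx=K,fy=K,interpolation=cv2.INTER_LINEAR).astype(int)
    m=np.zeros(I.shape[:2],bool);x0,y0,x1,y1=box;s=(slice(y0*K,y1*K),slice(x0*K,x1*K))
    m[s]=((I[:,:,2]-I[:,:,0]>22))[s]
    n_,l,st,c=cv2.connectedComponentsWithStats(m.astype(np.uint8));i=1+np.argmax(st[1:,4])
    cs=(max(cv2.findContours((l==i).astype(np.uint8),cv2.RETR_EXTERNAL,cv2.CHAIN_APPROX_NONE)[0],key=len)[:,0]+.5)/K-.5
    ymid=y0+(y1-y0)*0.3
    top=cs[cs[:,1]<ymid]
    e=cs
    return cs
def circ(cs):
    from scipy.optimize import least_squares
    f=lambda p:np.hypot(cs[:,0]-p[0],cs[:,1]-p[1])-p[2]
    return least_squares(f,[cs[:,0].mean(),cs[:,1].mean(),11],loss='soft_l1',f_scale=.3).x
E
python3 - <<'E'
from b import *
a=cv2.imread('pics/s4.png').astype(int)
cs=bulb(a,(232,116,262,152),202.7)
print(cs.min(0),cs.max(0))
low=cs[cs[:,1]>134.5];c=circ(low);print(c)
s=robot.state()['position'];zc=s[2]-36
p=plane('scene',c[:2],zc);print('bulb',p,'tcp',s,'diff',p-s)
b0=cv2.imread('pics/scene0.png').astype(int)
E
```

```text
[234.875 118.625] [257.375 148.125]
[246.2107 137.0118  10.8737]
bulb [ 558.3679 -161.8676  202.6985] tcp [ 556.54   -161.2912  238.6985] diff [  1.8279  -0.5765 -36.    ]
```

```bash
python3 - <<'E'
from b import *
a=cv2.imread('pics/scene0.png')
I=cv2.resize(a,None,fx=K,fy=K,interpolation=cv2.INTER_LINEAR).max(2).astype(int)
for t in(60,75,90):
    m=np.zeros(I.shape,bool);s=(slice(138*K,175*K),slice(230*K,272*K));m[s]=(I<t)[s]
    n_,l,st,c=cv2.connectedComponentsWithStats(m.astype(np.uint8));i=1+np.argmax(st[1:,4])
    cs=(max(cv2.findContours((l==i).astype(np.uint8),cv2.RETR_EXTERNAL,cv2.CHAIN_APPROX_NONE)[0],key=len)[:,0]+.5)/K-.5
    r=cs[cs[:,1]<152];x0,x1=r[:,0].min(),r[:,0].max();y0=r[:,1].min()
    p=robot.camera_params('scene');f=210/np.tan(np.radians(p['vertical_fov']/2))
    o,d=ray('scene',(x0+x1)/2,y0+9.5);D=np.linalg.norm(o-np.array([557,-161,136]));k=f/(D*np.dot(d,p['pose'][:3,2]))
    hw=30.5*k;hh=k*(26*-d[2]+4.5);ex=(x1-x0)/2-hw
    cx=(x0+x1)/2;cy=y0+ex+hh
    print(t,x0,x1,y0,'excess',ex,'centre',cx,cy,plane('scene',(cx,cy),136))
E
```

```text
60 236.625 259.125 143.375 excess 0.4458986845010333 centre 247.875 152.72962748935157 [ 560.0869 -159.7292  136.    ]
75 236.375 259.375 143.125 excess 0.6954621724216068 centre 247.875 152.72689105424087 [ 560.0808 -159.7367  136.    ]
90 236.125 259.875 142.625 excess 1.0697552708743512 centre 248.0 152.59658306387612 [ 559.527  -159.8598  136.    ]
```

step_arm(
  increments=[
    [0.007, 0.002, 0.03, 0, 1],
    [0.007, 0.002, 0.06, 0, 1],
    [0.007, 0.002, 0.09, 0, 1],
    [0.007, 0.002, 0.12, 0, 1],
    [0.007, 0.002, 0.14, 0, 1],
  ],
)

```text
time_s: 9.15
position: [557.7, -159.9, 203.0]
tcp_rot: [[0.434, 0.901, 0.002], [0.901, -0.434, -0.001], [-0.0, 0.002, -1.0]]
wrist_force: [-0.4, -1.0, -0.9]
gripper_width: 0.282
```

```bash
python3 - <<'E'
from b import *
togo((557.8,-160,197.3))
a=robot.read_camera('scene')[:,:,::-1];cv2.imwrite('pics/s5.png',a)
cv2.imwrite('pics/z5.png',cv2.resize(a[100:180,210:290],None,fx=7,fy=7,interpolation=cv2.INTER_CUBIC))
cs=bulb(a.astype(int),(232,120,262,165),0);low=cs[(cs[:,1]>144)&(cs[:,1]<152)];c=circ(low);print(c,cs.max(0))
s=robot.state()['position'];p=plane('scene',c[:2],s[2]-36);print(p-s)
E
```

```text
t 9.15 pos [ 557.6545 -159.9422  203.0359] F [-0.3667 -0.9569 -0.8664] w 0.28175525712261223 share [0.     0.0006 0.0229]
[247.2068 145.3658  10.8207] [258.125 156.375]
[  1.0789  -1.5458 -36.    ]
```

View pics/z5.png

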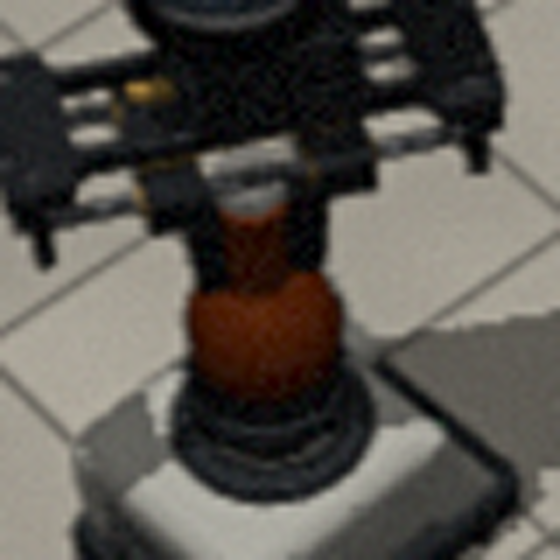

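The bulb is now right over the ring, at about (247,145), and upright. I'll lower it slowly and watch the forces.

step_arm(
  increments=[
    [0, 0, 0.004, 0, 1],
    [0, 0, 0.008, 0, 1],
    [0, 0, 0.012, 0, 1],
    [0, 0, 0.016, 0, 1],
    [0, 0, 0.016, 0, 1],
  ],
)

```text
time_s: 9.82
position: [557.6, -160.2, 198.9]
tcp_rot: [[0.435, 0.901, 0.002], [0.901, -0.435, -0.001], [-0.0, 0.002, -1.0]]
wrist_force: [-1.2, -0.7, 0.8]
gripper_width: 0.281
```

step_arm(
  increments=[
    [0, 0, 0.002, 0, 1],
    [0, 0, 0.004, 0, 1],
    [0, 0, 0.006, 0, 1],
    [0, 0, 0.008, 0, 1],
    [0, 0, 0.008, 0, 1],
  ],
)

```text
time_s: 10.45
position: [557.9, -160.4, 197.1]
tcp_rot: [[0.435, 0.901, 0.003], [0.901, -0.435, -0.002], [-0.0, 0.003, -1.0]]
wrist_force: [-0.8, -0.7, 4.2]
gripper_width: 0.277
```

```bash
python3 - <<'E'
from b import *
togo((557.8,-160,197.3));print(robot.state()['moment'])
E
```

```text
t 10.45 pos [ 557.8758 -160.3768  197.1292] F [-0.841  -0.6561  4.2271] w 0.2765143991956648 share [ 0.0012 -0.0009 -0.0007]
[-0.3195  0.257  -0.024 ]
```

Contact at about TCP z = 198, as predicted, with a small side load toward -x,-y. I'll relieve that and press on slowly.

step_arm(
  increments=[
    [-0.003, -0.001, 0.002, 0, 1],
    [-0.004, -0.001, 0.004, 0, 1],
    [-0.004, -0.001, 0.006, 0, 1],
    [-0.004, -0.001, 0.008, 0, 1],
    [-0.004, -0.001, 0.01, 0, 1],
  ],
)

```text
time_s: 11.08
position: [557.4, -161.4, 195.0]
tcp_rot: [[0.435, 0.901, 0.003], [0.901, -0.435, -0.002], [-0.0, 0.004, -1.0]]
wrist_force: [-1.2, -1.3, 6.7]
gripper_width: 0.28
```

```bash
python3 - <<'E'
from b import *
togo((557.8,-160,189.3));print(robot.state()['moment'])
E
```

```text
t 11.075 pos [ 557.436  -161.4097  194.9636] F [-1.2431 -1.3424  6.6508] w 0.2802325379804374 share [ 0.0057 -0.0012  0.0226]
[-0.2525  0.3079  0.0344]
```

step_arm(
  increments=[
    [-0.002, -0.001, 0.003, 0, 1],
    [-0.002, -0.001, 0.005, 0, 1],
    [-0.002, -0.001, 0.007, 0, 1],
    [-0.002, -0.001, 0.009, 0, 1],
    [-0.002, -0.001, 0.011, 0, 1],
  ],
)

```text
time_s: 11.7
position: [557.3, -162.1, 192.8]
tcp_rot: [[0.435, 0.9, 0.004], [0.9, -0.435, -0.002], [-0.0, 0.005, -1.0]]
wrist_force: [-1.6, -1.7, 8.5]
gripper_width: 0.28
```

step_arm(
  increments=[
    [0, 0, 0.002, 0, 1],
    [0, 0, 0.004, 0, 1],
    [0, 0, 0.006, 0, 1],
    [0, 0, 0.008, 0, 1],
    [0, 0, 0.009, 0, 1],
  ],
)

```text
time_s: 12.32
position: [557.5, -162.6, 191.2]
tcp_rot: [[0.435, 0.9, 0.005], [0.9, -0.435, -0.003], [-0.0, 0.005, -1.0]]
wrist_force: [-2.9, -1.1, 10.8]
gripper_width: 0.282
```

```bash
python3 - <<'E'
from b import *
togo((557.4,-161.4,189.3));print(robot.state()['moment'])
a=robot.read_camera('scene')[:,:,::-1];cv2.imwrite('pics/s6.png',a)
cv2.imwrite('pics/z6.png',cv2.resize(a[100:200,200:300],None,fx=6,fy=6,interpolation=cv2.INTER_CUBIC))
E
```

```text
t 12.325 pos [ 557.5204 -162.5789  191.2015] F [-2.8535 -1.0765 10.7998] w 0.28168050818540313 share [ 0.004  -0.0025  0.0076]
[-0.2185  0.5847 -0.0071]
```

View pics/z6.png

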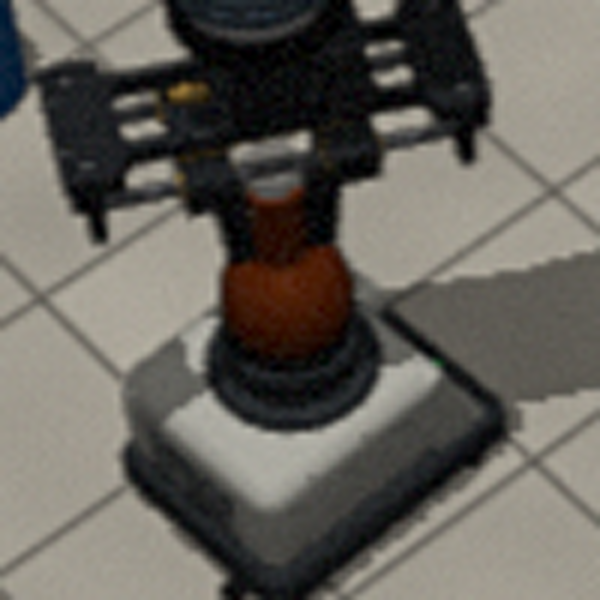

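step_arm(
  increments=[
    [0.001, -0.002, 0.002, 0, 1],
    [0.001, -0.002, 0.004, 0, 1],
    [0.001, -0.002, 0.006, 0, 1],
    [0.001, -0.002, 0.008, 0, 1],
    [0.001, -0.002, 0.009, 0, 1],
  ],
)

```text
time_s: 13.0
position: [557.5, -162.7, 189.8]
tcp_rot: [[0.435, 0.9, 0.006], [0.9, -0.435, -0.003], [-0.0, 0.007, -1.0]]
wrist_force: [-1.7, -0.7, 11.3]
gripper_width: 0.276
```

```bash
python3 - <<'E'
from b import *
togo((557.4,-161.4,189.3));print(robot.state()['moment'])
E
```

```text
t 13.0 pos [ 557.5011 -162.696   189.8066] F [-1.7286 -0.6833 11.2978] w 0.27600483262636105 share [ 0.0045 -0.0026  0.002 ]
[-0.2005  0.6202  0.0568]
```

step_arm(
  increments=[
    [0, 0, 0.002, 0, 1],
    [0, 0, 0.004, 0, 1],
    [0, 0, 0.006, 0, 1],
    [0, 0, 0.008, 0, 1],
    [0, 0, 0.009, 0, 1],
  ],
)

```text
time_s: 13.62
position: [557.7, -163.6, 189.3]
tcp_rot: [[0.436, 0.9, 0.007], [0.9, -0.436, -0.003], [0.0, 0.008, -1.0]]
wrist_force: [-5.6, 0.2, 18.9]
gripper_width: 0.283
```

```bash
python3 - <<'E'
from b import *
togo((557.4,-161.4,189.3));print(robot.state()['moment'])
a=robot.read_camera('scene')[:,:,::-1];cv2.imwrite('pics/s7.png',a)
cv2.imwrite('pics/z7.png',cv2.resize(a[100:200,200:300],None,fx=6,fy=6,interpolation=cv2.INTER_CUBIC))
for f,z in(('s4',238.7),('s6',191.2),('s7',robot.state()['position'][2])):
    cs=bulb(cv2.imread(f'pics/{f}.png').astype(int),(232,114,265,170),0);m=cs[:,1].max();
    print(f,cs.min(0),cs.max(0))
E
```

```text
t 13.625 pos [ 557.7406 -163.64    189.2734] F [-5.6032  0.184  18.9133] w 0.28279282395996364 share [ 0.0075 -0.0051 -0.0001]
[-0.0678  1.2865  0.0306]
s4 [234.875 118.625] [257.375 148.125]
s6 [236.375 130.625] [258.125 158.875]
s7 [236.125 130.625] [257.875 159.125]
```

View pics/z7.png

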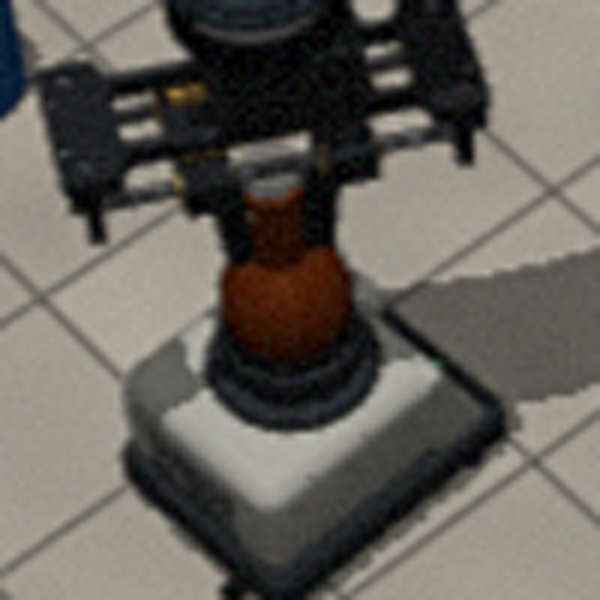

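The head is on its stop: the force went from about 13 to 20 N within 0.5 mm. I'll hold the push there, easing off the sideways creep.

step_arm(
  increments=[
    [0.002, -0.002, 0.007, 0, 1],
    [0.003, -0.004, 0.007, 0, 1],
    [0.003, -0.004, 0.007, 0, 1],
    [0.003, -0.004, 0.007, 0, 1],
    [0.003, -0.004, 0.007, 0, 1],
  ],
)

```text
time_s: 14.3
position: [557.6, -163.6, 189.3]
tcp_rot: [[0.437, 0.9, 0.009], [0.9, -0.437, -0.004], [0.0, 0.009, -1.0]]
wrist_force: [-5.1, -2.2, 17.5]
gripper_width: 0.282
```

```bash
python3 - <<'E'
from b import *
togo((557.4,-161.4,189.3));print(robot.state()['moment'],robot.state()['tcp_rot'][2])
E
```

```text
t 14.3 pos [ 557.6077 -163.5596  189.3022] F [-5.0636 -2.1747 17.4568] w 0.28189337495462224 share [ 0.0074 -0.0045 -0.    ]
[-0.0933  1.1295  0.1007] [ 0.0005  0.0094 -1.    ]
```

The push is stable at about 19 N on the ring. I'll hold this target and watch with the camera through the three seconds.

```bash
python3 - <<'E'
from b import *
for i in range(76):
    a=robot.read_camera('scene')
    if i%15==0:
        s=robot.state();print(round(s['time_s'],2),s['position'],s['wrist_force'],round(s['gripper_width'],3),s['tcp_rot'][2,1], a[155:165,266:276].reshape(-1,3)[np.argmax(a[155:165,266:276,1].astype(int).ravel()-a[155:165,266:276,0].astype(int).ravel())])
a=a[:,:,::-1];cv2.imwrite('pics/s8.png',a)
cv2.imwrite('pics/z8.png',cv2.resize(a[100:200,200:300],None,fx=6,fy=6,interpolation=cv2.INTER_CUBIC))
E
```

```text
14.35 [ 557.6169 -163.5517  189.2705] [-5.7048 -0.8217 17.9945] 0.28 0.009384278019835624 [23 59 33]
15.1 [ 557.5898 -163.5523  189.2775] [-5.1349 -1.3424 17.7127] 0.282 0.009357040027222938 [28 59 34]
15.85 [ 557.6093 -163.5441  189.2936] [-4.2504 -1.6519 17.8302] 0.28 0.009350824002988808 [23 55 34]
16.6 [ 557.5971 -163.5542  189.2864] [-4.6639 -2.1277 17.9433] 0.284 0.009370437426917807 [29 62 37]
17.35 [ 557.6256 -163.5518  189.275 ] [-4.5083 -1.2076 16.687 ] 0.283 0.009382271404863732 [28 60 33]
18.1 [ 557.6205 -163.5638  189.2809] [-4.5197 -0.8241 17.0611] 0.281 0.009385760088342375 [29 62 36]
```

View pics/z8.png

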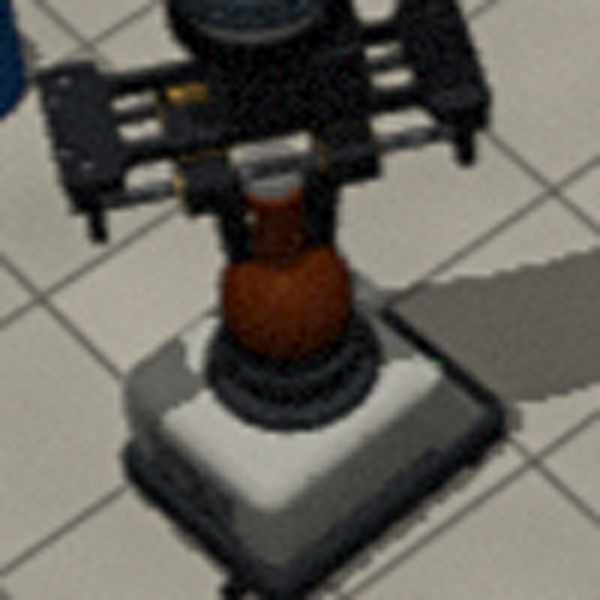

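View pics/s8.png

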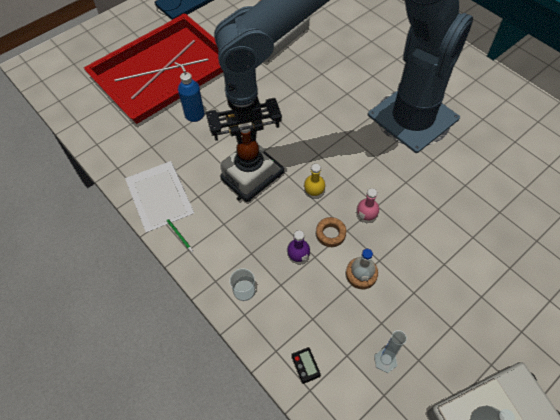

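```bash
python3 - <<'E'
from b import *
for f in('s4','s5','s8'):
    a=cv2.imread(f'pics/{f}.png').astype(int)
    cs=bulb(a,(232,114,265,170),0);y0=cs[:,1].min()
    n=cs[(cs[:,1]>y0+2)&(cs[:,1]<y0+6)];b=cs[cs[:,1]>y0+14]
    print(f,'neck col',(n[:,0].min()+n[:,0].max())/2,'bulb col',(b[:,0].min()+b[:,0].max())/2,'neck top row',y0)
def proj(n,P):
    p=robot.camera_params(n);f=210/np.tan(np.radians(p['vertical_fov']/2));q=np.linalg.inv(p['pose'])@np.r_[P,1];return np.array([q[0]/q[2]*f+p['cx'],q[1]/q[2]*f+p['cy']])
for z,x,y in((238.7,556.5,-161.3),(203,557.6,-160),(189.3,557.4,-162)):
    print(proj('scene',(x,y,z+20)),proj('scene',(x,y,z-36)))
# bystanders: difference first vs last picture away from arm
d=np.abs(cv2.imread('pics/scene0.png').astype(int)-cv2.imread('pics/s8.png').astype(int)).max(2)
for n,(x,y) in dict(clear=(363,265),beaker=(243,285),cyl=(390,352),vol=(239,95),wash=(191,98),purple=(299,247),yellow=(315,181),pink=(368,205)).items(): print(n,(d[y-14:y+15,x-10:x+11]>45).sum(),end='; ')
E
```

```text
s4 neck col 244.625 bulb col 246.125 neck top row 118.625
s5 neck col 245.5 bulb col 247.125 neck top row 128.625
s8 neck col 245.125 bulb col 247.125 neck top row 130.625
[245.4009 123.27  ] [246.8772 136.7761]
[246.3396 132.4807] [247.7549 145.4081]
[246.2868 135.2532] [247.6916 147.9788]
clear 0; beaker 0; cyl 0; vol 583; wash 0; purple 0; yellow 0; pink 0;
```

The flask leans only about 1° sideways in the picture, and the head has been down for over 4 s. I'm handing in.

```bash
python3 - <<'E'
from b import *
togo((557.4,-161.4,189.3));robot.job_done()
E
```

```text
t 18.1 pos [ 557.6205 -163.5638  189.2809] F [-4.5197 -0.8241 17.0611] w 0.28072239795889864 share [ 0.0074 -0.0046 -0.0001]
the job is handed in; nothing more can be done
```

I lifted the amber flask by its neck out of its cork ring and seated it in the mixer's rubber ring. I then pressed it slowly to the bottom stop, held it there for more than 4 s, and handed in at 18.1 s, still gripping and pressing.

**At the stop:** the TCP dropped about 8 mm from first contact, to z = 189.3 mm. The force then rose sharply, from about 13 N to about 19 N, within the last 0.5 mm. During the hold the position was steady, and the grip opening was about 24.7 mm, which matches the neck. I saw no separate sign that the mixer was running, so I infer it from the stop.

**Less than ideal:**
- A side load of about 5 N stayed on, because the arm crept about 3 mm towards -y while pressing.
- The tool ended up about 0.5° off vertical. In the scene view the flask leans about 1° sideways; I could not measure a lean towards the camera.

**Other items:** the clear flask, beaker, cylinder, wash bottle and the coloured flasks look unchanged between the first and last scene pictures. The arm hid the volumetric flask in the last picture, so I couldn't check it there; the arm's path stayed well away from it.

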